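Rack a washed serving board and take a moisture reading on its edge

ROBOT

A 6-joint arm with a two-finger parallel gripper is mounted at the origin on a cart in front of the work surface, level with it; the furniture and walls round the work are solid. World frame = base frame: x ahead of the robot, y to its left, z up, the work surface at z = 0. Lengths are in mm, angles in rad, forces in N, time in s.
With the tool pointing down it reaches from about 300 to 775 mm from the base axis. Payload 14.6 kg.
Tool frame: the origin (TCP) lies at the very end of the fingers, on their centre line; the grasp point (between the pads) lies 19 mm behind it; z points along the fingers, y is the line along which they close (so a half turn about z gives the same grasp; the last joint's range is limited). The gripper opens to 85 mm and grips with 20 to 120 N. Pads are 22 mm wide; open, the fingers measure 114 mm over their backs; the gripper's body (76 mm by 85 mm) begins 54 mm behind the grasp point. The pads swing forward as they close: fully open they stand 13 mm farther back than shut.
Start: joints at [1.115, 0.3, 1.521, -0, 1.321, -0.067], TCP at [208.49, 508.942, 231.281] pointing down, gripper open.
Joint ranges: [-3.03, 3.03], [-0.79, 2.21], [0.23, 2.52], [-1.04, 4.18], [0, 3.07], [-2.55, 2.55]. Speed limits (rad/s): [2.22, 2.22, 2.57, 3.14, 3.14, 3.14].

INTERFACE

Orientations are given as a unit quaternion [x, y, z, w].
In Python, from plant import arm gives the robot as it stands.
- The arm moves only by the tool arm_command, never from a script. Its argument "moves" is a list of rows, each a list of 5 numbers: the opening, from 0 (shut) to 1 (fully open), then the shift along the world's x, y, z in mm, then the turn about the world's z in rad. A call has 1 to 5 rows; each row is the pose to reach, as a shift and turn from the pose commanded when the call began; what a row does not reach only later rows make up. A row lasts 1/12 s, in which the tool goes at most 41.7 mm and 7.16 degrees, less where a joint would pass 70% of its speed; a pose out of reach is approached as far as the arm can. A call with a gripper value outside its range is refused whole. The fingers move at their own pace and stop on an object; the grip force is fixed at half the most. Time passes only in rows, so rows that repeat a pose let the fingers close. It gives the time, the measured TCP pose, the force, the opening and the grip force at its end, in the units of the state.
- arm.sense(): the state, without advancing time (a new reading comes with each control period).
- arm.camera(name): name is "side" or "top" or "wrist"; returns a dict with "image" (420x560x3 uint8, red, green, blue), "mtx" (3x3 intrinsics, pixels), "rvec" (rotation vector, rad) and "tvec" (3), from world to camera coordinates, as OpenCV has them. Camera axes: x right, y down, z forward; pixel columns grow to the right and rows downward; lengths in mm; the calibration is good to about 2 mm. A picture is of the moment at which its call begins. There is no depth.
- arm.close_job(): hands the job in; it is judged then, once.
The state is a dict: "t": time; "joint_pos": joint angles; "joint_vel": joint speeds; "joint_efforts": joint torques, N m; "tcp_pos": TCP position; "tool_rot": TCP orientation; "contact_force": force on the tool from outside, world axes, zero at the start; "moment": the same for the moment, N m; "gripper_width": opening from 0.0 (shut) to 1.0 (fully open); "finger_force": force on a finger pad.
Only numpy, scipy, OpenCV 4.12 (cv2) and the standard library are available. Lean on these libraries where they do the work, as an engineer would, in place of code of your own. Each camera call takes 0.05 s, during which the arm holds its last target. There are 200 camera calls.

TASK

The washed serving board is leaning on the tea canister: stand it on edge, marked edge up, all the way down in the middle slot of the peg rack and let go of it. Then take the moisture meter out of its stand and, holding it upright with both contacts in line along the board's upper edge, press its sprung nose lightly on the branded ring so that the nose goes in about half of its travel, neither barely touching nor hard against its stop. Finish while holding it pressed there; do not tip the board over and leave the other things on the worktop alone.

Things in the scene. Friction and masses are not known exactly. Their poses are not given: they have to be found in the camera images.
- board: Loose light-wood serving board, darker strips at both ends: 20 mm thick (its x), 160 mm wide (y), 200 mm high (z), about 0.42 kg. Origin: middle of its lower edge, z up the board to the marked edge. It starts leaning about 14 degrees, lower edge on the worktop, +x face on the canister's lid about 120 mm up; the top 50 mm are clear, to grip across the thickness from above, along the lean.
- mark (a point): Centre of the branded ring (dark ring, 16 mm across) on the board's upper edge, 200 mm above the board's origin and 35 mm towards its +y end from the middle. Axes as the board's.
- canister: Green round canister with a lid, 102 mm across, 127 mm high (140 mm at its lid knob), fixed to the worktop; the board leans on it. Origin: middle of its underside.
- rack: Fixed wooden peg rack 150 x 124 mm. Two rails along its x, at y = -50 and +50 mm, tops 24 mm up; on each four round-topped 10 mm dowels, 34 mm apart in x, rising 90 mm above the rail: three slots 24 mm clear. A board rests on both rails, width along y, thickness along x, either way round, and may lean 2 degrees in the slot. Origin: middle, at worktop height; z up.
- slot (a point): Middle of the middle slot at the height of the rail tops (24 mm above the worktop), axes as the rack's. The lower edge of a board fully down is at this height.
- stand: Fixed grey cup 50 x 66 mm, 48 mm high, open at the top, in which the meter stands upright with 1 to 3 mm of play. Origin: middle of its underside, z up. Draw the meter straight up 25 mm to free it.
- meter: Loose hand-held moisture meter: upright grey housing 30 mm thick (its x), 46 mm wide (y, between ribbed rubber side grips), 98 mm high (z), 0.18 kg, display on the -x face. Origin: middle of the housing's lower end, 28 mm above the worktop in the stand. From 20 mm up it is clear of the stand. Grip it across y (or x) about 72 mm above its origin (26 mm below the top).
- nose (a joint): How far the sprung nose below the housing is pushed in, m: 0 fully out, 0.008 against its stop. The spring resists with 1.8 N at first and 0.6 N more for each mm.
- tip (a point): Middle between the two steel contacts at the end of the nose, 20 mm below the meter's origin while the nose is out. The contacts are 8 mm thick domes, 16 mm apart along the meter's y, and must both stand on the board's edge.
- lemon: Yellow lemon 78 x 55 x 56 mm, a bystander; origin at the middle of its underside.
- salt: Salt shaker, 44 mm across, 90 mm high, a bystander; origin under its middle.
- honey: Honey jar with dark lid, 61 mm across, 98 mm high, a bystander; origin under its middle.
- spice: Glass spice jar with green cap, 46 mm across, 106 mm high, a bystander; origin under its middle.
There are look-alikes about, which are no part of the job. What is shaped like the meter but brown is not meant.

How it is judged (in metres and radians):
On the way, in this order (a step that is already met when the one before it is completed fails the run):
1. the board stands on edge, marked edge up, fully down in the middle slot, let go (x of board in the frame of slot between -0.007 and 0.007 m and y of board in the frame of slot between -0.035 and 0.035 m and z of board in the frame of slot below 0.005 m and angle between board's own z axis and vertical below 0.07 rad and z of mark in the frame of slot above 0.19 m and angle between the y axis of board and the y axis of rack, either way round below 0.1 rad and contact force between the fingers and board below 0.1 N), for 0.3 s.
2. the meter is held up out of its stand, clear of the board (height (world z) of meter above 0.1 m and contact force between the fingers and meter above 2 N and contact force between meter and stand below 0.05 N and contact force between meter and board below 0.05 N), for 0.2 s.
At the end, for the whole second after the job is handed in: Board down in the middle slot (within 7 mm across, 35 mm along, 4 degrees of upright), marked edge up, let go. Meter held upright within 7 degrees, in line with the edge within 9 degrees, its contacts within 8 mm of the ring, nose in 2 to 6.5 mm at 1.5 to 8 N, off the rack (all of step 1 and horizontal distance between tip and mark below 0.008 m and angle between meter's own z axis and vertical below 0.12 rad and height (world z) of meter above 0.21 m and angle between the y axis of meter and the y axis of board, either way round below 0.16 rad and value of joint nose between 0.002 and 0.0065 m and contact force between meter and board between 1.5 and 8 N and contact force between the fingers and meter above 2 N and contact force between meter and rack below 0.1 N); the arm keeps its last pose, push and grip.
It fails at once if the meter is pushed hard on the board (over 20 N) (contact force between meter and board above 20 N).
It fails at once if the board is tipped over or laid flat (angle between board's own z axis and vertical above 0.7 rad).
It fails at once if the lemon, salt shaker, honey jar or spice jar is moved (over 30 mm) (distance of any of lemon, salt, honey, spice from where it was at the start of the episode above 0.03 m).
It also fails if it takes over 59 s, if anything falls off the work surface, if the arm or the gripper's body presses on something with over 40 N, if the wrist force passes 120 N, or if a joint passes its speed limit or range.

## Working session

There is one attempt and no reset: what is moved stays moved. The work goes in short steps, Python scripts to look and compute and a tool call to move; the robot and the scene stay as the last step left them, time stands still between calls to the robot, and variables do not carry over. Pictures are saved under pics/ and viewed, at most 10 in all, crops included, and the job is handed in when it is done.

Besides the shell and the picture viewer there is one more tool, called after "Emit:" as name(argument=value, ...) on one line, values as JSON. arm_command: Moves the arm, as the interface text tells. Its arguments: {"type":"object","properties":{"moves":{"type":"array","items":{"type":"array","items":{"type":"number"}}}},"required":["moves"]}

```bash
mkdir -p pics; ls; cat > h.py <<'E'
import numpy as np, cv2
from plant import arm
def cam(n):
    c=arm.camera(n); R=cv2.Rodrigues(np.array(c["rvec"],float))[0]; return c["image"],np.array(c["mtx"],float),R,np.array(c["tvec"],float).ravel()
def ray(c,u,v):
    _,K,R,t=c; d=R.T@np.linalg.inv(K)@np.array([u,v,1.]); return -R.T@t,d
def onz(c,u,v,z):
    o,d=ray(c,u,v); return o+d*(z-o[2])/d[2]
def tri(c1,p1,c2,p2):
    o1,d1=ray(c1,*p1);o2,d2=ray(c2,*p2); s=np.linalg.lstsq(np.c_[d1,-d2],o2-o1,rcond=None)[0]
    a=o1+s[0]*d1;b=o2+s[1]*d2; return (a+b)/2,np.linalg.norm(a-b)
def proj(c,P):
    _,K,R,t=c; q=K@(R@np.asarray(P,float)+t); return q[:2]/q[2]
def save(c,name,f=1,crop=None):
    im=c[0]
    if crop: im=im[crop[1]:crop[3],crop[0]:crop[2]]
    cv2.imwrite("pics/"+name,cv2.resize(im[...,::-1],None,fx=f,fy=f,interpolation=cv2.INTER_CUBIC))
E
python3 - <<'E'
from h import *
a=cam("side");b=cam("top");save(a,"s0.png",1.4);save(b,"t0.png",1.4)
for c in(a,b): print(c[1],(-c[2].T@c[3]).round(),c[2].round(2))
s=arm.sense();print(s)
E
```

```text
pics
[[429.26369581   0.         284.57370462]
 [  0.         429.26369581 197.29718851]
 [  0.           0.           1.        ]] [359. 601. 609.] [[-0.97 -0.26  0.01]
 [-0.15  0.51 -0.85]
 [ 0.21 -0.82 -0.53]]
[[395.3801688    0.         279.46246285]
 [  0.         395.3801688  217.53536941]
 [  0.           0.           1.        ]] [ 343. -103.  978.] [[-0.03 -1.   -0.02]
 [-0.98  0.03 -0.2 ]
 [ 0.2   0.02 -0.98]]
{'t': 0.1, 'joint_pos': array([ 1.11540829e+00,  3.00453136e-01,  1.52153303e+00,  5.82136943e-06,
        1.32071149e+00, -6.66207148e-02]), 'joint_vel': array([ 5.11778277e-05, -1.41474515e-03, -2.52621402e-03,  5.21054509e-04,
       -3.05538967e-04, -3.00802847e-04]), 'joint_efforts': array([ 1.40916982e-03, -5.44375241e+01, -3.62373662e+01, -3.06302226e-06,
        3.00481952e-03, -3.02256490e-05]), 'tcp_pos': array([208.3926457 , 508.756952  , 230.75149868]), 'tool_rot': array([ 1.93162519e-01,  9.81166620e-01, -5.33058190e-04, -1.45296982e-04]), 'contact_force': array([-0.62910864, -0.14904631,  0.4225416 ]), 'moment': array([-0.02850551,  0.00783548, -0.00804531]), 'finger_force': 0.0, 'gripper_width': 1.0001760228836194}
```

View pics/s0.png

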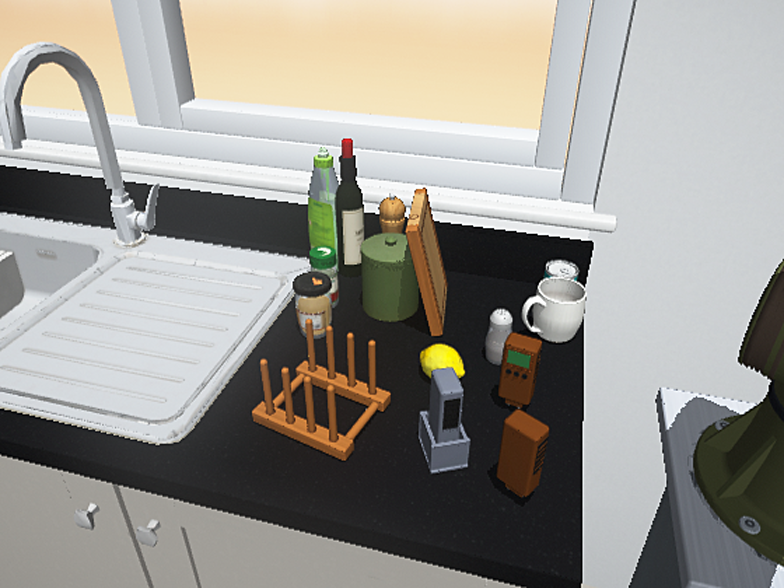

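View pics/t0.png

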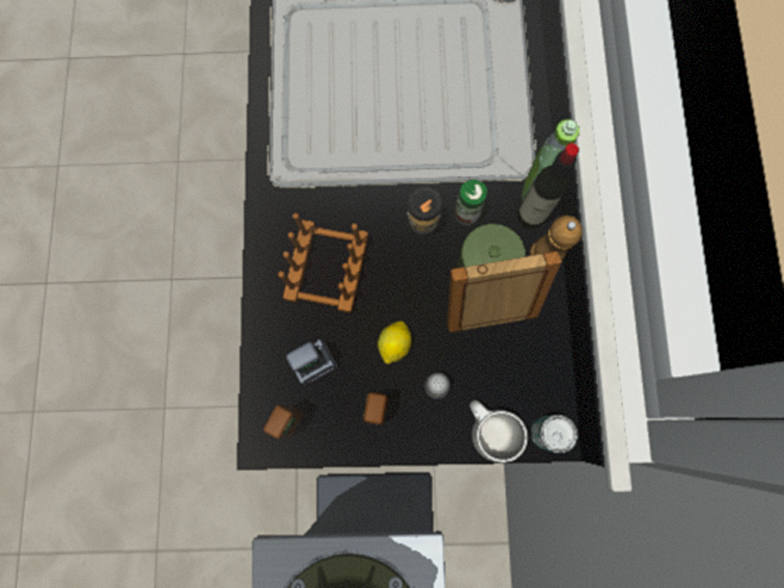

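```bash
python3 - <<'E'
from h import *
a=cam("side");b=cam("top")
def g(c,x,y,f=4,w=400,h=300): return cv2.resize(c[0][y:y+h//f,x:x+w//f],(w,h),interpolation=cv2.INTER_CUBIC)
m=np.vstack([np.hstack([g(b,310,165),g(b,195,148)]),np.hstack([g(a,260,130),g(b,180,230)])])
cv2.imwrite("pics/m1.png",m[...,::-1])
m=np.hstack([g(a,175,225,4,400,440),g(a,290,255,4,400,440)])
cv2.imwrite("pics/m2.png",m[...,::-1])
E
```

```text
(no output)
```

View pics/m1.png

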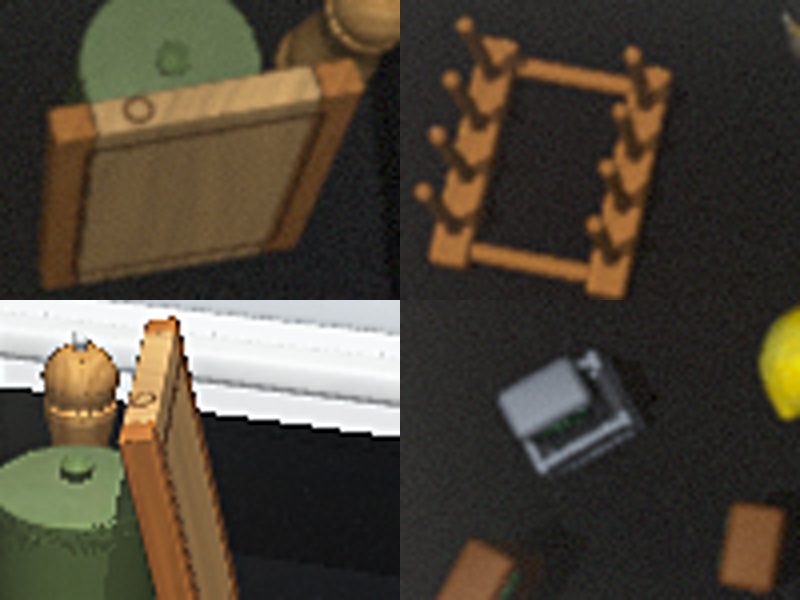

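View pics/m2.png

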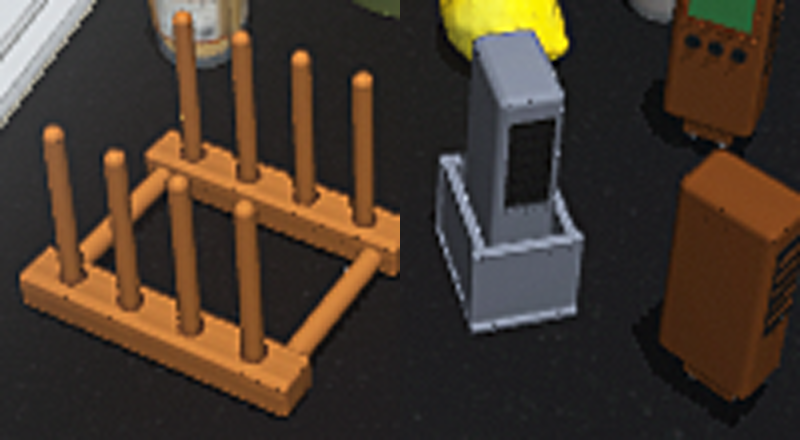

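```bash
python3 - <<'E'
from h import *
a=cam("side");b=cam("top")
T=lambda p,o,q=(0,0):((p[0]-q[0])/4+o[0]-.375,(p[1]-q[1])/4+o[1]-.375)
m,e=tri(a,T((144,99),(260,130)),b,T((139,109),(310,165)));print("mark",m.round(1),e)
for n,p in dict(FL=(47,140),BL=(48,112),BR=(352,62),FR=(362,90)).items(): print(n,onz(b,*T(p,(310,165)),199).round(1))
for n,p in dict(bf=(147,22),ff=(177,20),bn=(120,137),fn=(153,125)).items(): print("side",n,onz(a,*T(p,(260,130)),199).round(1))
for n,p in dict(lowL=(41,288),lowR=(293,248)).items(): print(n,onz(b,*T(p,(310,165)),0).round(1))
tl=[(464,24),(450,80),(436,134),(422,190),(632,54),(620,112),(606,166),(593,222)]
sl=[(363,79),(301,58),(240,38),(182,18)]; sn=[(244,208),(178,183),(115,157),(52,133)]
Pt=[onz(b,*T(p,(195,148),(400,0)),112) for p in tl]
for p in Pt: print("top112",p.round(1))
Ps=[onz(a,*T(p,(175,225)),112) for p in sn+sl]
for p in Ps: print("side112",p.round(1))
for P in (Pt,Ps):
  P=np.array(P); print("c",P.mean(0).round(1))
for n,p in dict(a=(500,402),b=(573,359),c=(592,383),d=(518,435)).items(): print("mt",onz(b,*T(p,(180,230),(400,300)),126).round(1))
for n,p in dict(a=(474,40),b=(530,33),c=(565,78),d=(502,106)).items(): print("ms",onz(a,*T(p,(290,255),(400,0)),126).round(1))
E
```

```text
mark [ 548.2 -222.7  196.2] 1.1499559669136212
FL [ 533.4 -175.   199. ]
BL [ 548.  -176.2  199. ]
BR [ 569.3 -331.6  199. ]
FR [ 554.4 -335.4  199. ]
side bf [ 569. -318.  199.]
side ff [ 552.6 -326.   199. ]
side bn [ 547.7 -170.   199. ]
side fn [ 534.5 -188.2  199. ]
lowL [ 487.4 -185.3    0. ]
lowR [ 508.  -343.3    0. ]
top112 [672.4  67.9 112. ]
top112 [638.7  75.7 112. ]
top112 [606.7  83.4 112. ]
top112 [573.9  91.  112. ]
top112 [650.9 -29.4 112. ]
top112 [616.3 -22.1 112. ]
top112 [584.6 -13.8 112. ]
top112 [552.2  -6.1 112. ]
side112 [572.9  93.2 112. ]
side112 [605.7  86.2 112. ]
side112 [638.6  77.9 112. ]
side112 [672.2  70.5 112. ]
side112 [550.4  -4.6 112. ]
side112 [583.4 -11.9 112. ]
side112 [616.7 -18.8 112. ]
side112 [649.7 -26.4 112. ]
c [612.   30.8 112. ]
c [611.2  33.3 112. ]
mt [435.6  76.2 126. ]
mt [457.9  36.6 126. ]
mt [444.5  26.2 126. ]
mt [417.5  66.3 126. ]
ms [458.5  45.8 126. ]
ms [436.3  34.8 126. ]
ms [417.   58.9 126. ]
ms [438.9  82.6 126. ]
```

```bash
python3 - <<'E'
from h import *
a=cam("side");b=cam("top")
for n,p,q in(("wine",(348,142),(573,152)),("mill",(392,200),(568,226)),("green",(322,152),(569,127)),("spice",(322,254),(474,190)),("honey",(312,280),(426,203)),("salt",(501,312),(438,383)),("knob",(391,240),(494,251))):
  P,e=tri(a,np.array(p)/1.4,b,np.array(q)/1.4);print(n,P.round(),round(e,1))
E
```

```text
wine [ 697. -349.  258.] 1.1
mill [ 624. -367.  151.] 2.6
green [ 749. -356.  232.] 0.8
spice [ 711. -232.   98.] 2.7
honey [ 694. -150.   96.] 2.5
salt [ 393. -158.   87.] 1.7
knob [ 593. -253.  132.] 1.5
```

Emit:
arm_command(moves=[[1,5,-20,15,-0.12],[1,20,-60,25,-0.24],[1,35,-100,30,-0.36],[1,52,-138,30,-0.48],[1,69,-176,30,-0.6]])

```text
t: 0.82
tcp_pos: [276.2, 334.4, 261.6]
tool_rot: [0.477, 0.879, 0.0, 0.0]
contact_force: [0.8, 0.8, 0.3]
gripper_width: 1.003
finger_force: 0.0
```

Emit:
arm_command(moves=[[1,16,-38,0,-0.12],[1,32,-76,0,-0.24],[1,48,-114,0,-0.36],[1,64,-152,0,-0.45],[1,80,-190,0,-0.45]])

```text
t: 1.23
tcp_pos: [356.2, 144.2, 261.6]
tool_rot: [0.661, 0.75, 0.0, 0.0]
contact_force: [0.6, 0.8, -0.2]
gripper_width: 1.001
finger_force: 0.0
```

Emit:
arm_command(moves=[[1,16,-38,0,0],[1,32,-76,0,0],[1,48,-114,0,0],[1,64,-152,0,0],[1,80,-190,0,0]])

```text
t: 1.65
tcp_pos: [436.4, -46.2, 261.5]
tool_rot: [0.659, 0.752, 0.0, 0.0]
contact_force: [0.6, 0.5, 0.0]
gripper_width: 1.003
finger_force: 0.0
```

Emit:
arm_command(moves=[[1,16,-38,0,0],[1,32,-76,0,0],[1,48,-114,0,0],[1,64,-152,0,0],[1,80,-190,0,0]])

```text
t: 2.07
tcp_pos: [516.4, -236.1, 261.2]
tool_rot: [0.659, 0.752, 0.0, 0.0]
contact_force: [0.3, 1.3, 0.3]
gripper_width: 0.996
finger_force: 0.0
```

Emit:
arm_command(moves=[[1,14,-23,-10,0],[1,14,-23,-10,0]])

```text
t: 2.23
tcp_pos: [530.5, -260.7, 248.3]
tool_rot: [0.66, 0.751, -0.001, -0.001]
contact_force: [-0.0, 0.2, -0.5]
gripper_width: 0.999
finger_force: 0.0
```

```bash
python3 - <<'E'
from h import *
a=cam("side");b=cam("top")
def g(c,x,y,f=4,w=400,h=440): return cv2.resize(c[0][y:y+h//f,x:x+w//f],(w,h),interpolation=cv2.INTER_CUBIC)
cv2.imwrite("pics/m3.png",np.hstack([g(a,250,100),g(cam("wrist"),0,0,1,560,420)[:,:400] if 0 else cv2.resize(cam("wrist")[0],(400,440))])[...,::-1])
s=arm.sense();print(s["t"],s["tcp_pos"].round(1),s["tool_rot"].round(3),s["joint_pos"].round(2))
E
```

```text
2.3833 [ 529.9 -256.6  251. ] [ 0.659  0.752 -0.    -0.   ] [-0.51  0.37  1.38  0.    1.39 -0.65]
```

View pics/m3.png

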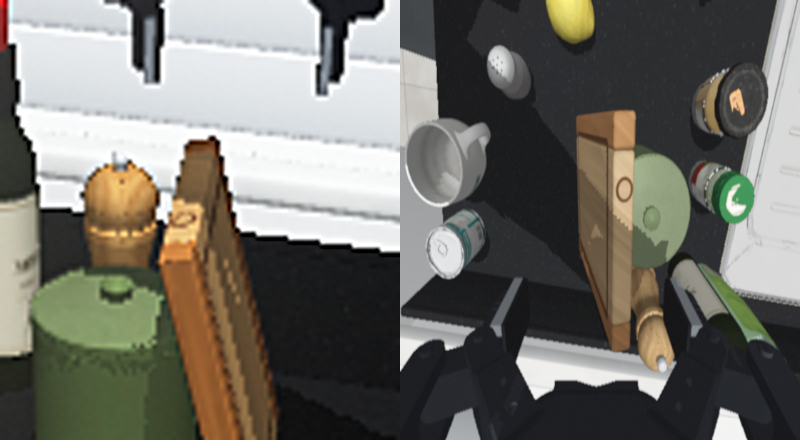

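Emit:
arm_command(moves=[[1,0,-2,-35,0],[1,0,-2,-65,0],[1,0,-2,-90,0],[1,0,-2,-100,0],[1,0,-2,-100,0]])

```text
t: 2.8
tcp_pos: [529.4, -257.7, 150.0]
tool_rot: [0.659, 0.753, -0.0, -0.001]
contact_force: [0.1, 0.3, 0.2]
gripper_width: 0.998
finger_force: 0.0
```

Emit:
arm_command(moves=[[0.6,-5,0,0,0],[0.6,-10,-1,0,0],[0.6,-15,-2,0,0],[0.6,-20,-3,0,0],[0.6,-24,-3,0,0]])

```text
t: 3.22
tcp_pos: [505.6, -262.3, 152.2]
tool_rot: [0.659, 0.752, 0.0, 0.001]
contact_force: [0.7, -0.3, 0.0]
gripper_width: 0.598
finger_force: 0.0
```

```bash
python3 - <<'E'
from h import *
a=cam("side")
def g(c,x,y,f=4,w=400,h=440): return cv2.resize(c[0][y:y+h//f,x:x+w//f],(w,h),interpolation=cv2.INTER_CUBIC)
cv2.imwrite("pics/m4.png",np.hstack([g(a,260,100),cv2.resize(cam("wrist")[0],(400,440))])[...,::-1])
E
```

```text
(no output)
```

View pics/m4.png

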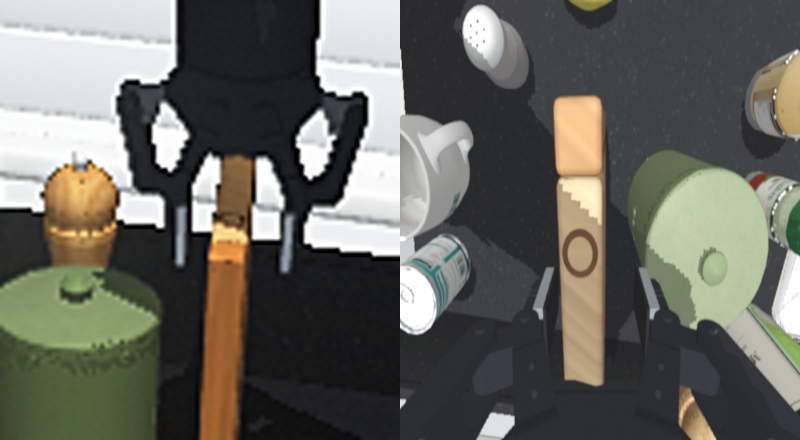

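The board now stands upright and centred between the fingers, ring visible at (580,252) in the right half. Close on it.

Emit:
arm_command(moves=[[0.3,0,0,0,0],[0.1,0,0,0,0],[0,0,0,0,0],[0,0,0,0,0],[0,0,0,0,0]])

```text
t: 3.73
tcp_pos: [506.3, -262.0, 151.5]
tool_rot: [0.659, 0.752, 0.0, 0.0]
contact_force: [1.9, -1.0, 3.3]
gripper_width: 0.229
finger_force: 59.7
```

Emit:
arm_command(moves=[[0,0,0,0,0],[0,0,0,5,0],[0,0,0,15,0],[0,0,0,25,0],[0,0,0,30,0]])

```text
t: 4.15
tcp_pos: [506.4, -262.0, 183.0]
tool_rot: [0.659, 0.752, 0.0, 0.001]
contact_force: [-0.2, -0.4, -5.5]
gripper_width: 0.228
finger_force: 59.0
```

Emit:
arm_command(moves=[[0,0,0,25,0],[0,0,0,55,0],[0,0,0,85,0],[0,0,10,105,0],[0,0,30,110,-0.04]])

```text
t: 4.57
tcp_pos: [506.5, -233.2, 295.6]
tool_rot: [0.674, 0.738, 0.0, 0.003]
contact_force: [0.5, -1.2, -4.5]
gripper_width: 0.226
finger_force: 59.7
```

Emit:
arm_command(moves=[[0,10,33,0,-0.08],[0,20,66,0,-0.16],[0,31,100,0,-0.24],[0,43,134,0,-0.3],[0,55,168,0,-0.32]])

```text
t: 4.98
tcp_pos: [561.2, -62.2, 292.0]
tool_rot: [0.784, 0.621, 0.0, 0.0]
contact_force: [0.3, -1.3, -5.2]
gripper_width: 0.226
finger_force: 59.8
```

Emit:
arm_command(moves=[[0,12,30,0,0],[0,24,56,0,0],[0,36,76,0,0],[0,46,90,0,0],[0,50,96,0,0]])

```text
t: 5.4
tcp_pos: [611.7, 34.2, 291.3]
tool_rot: [0.782, 0.623, 0.0, -0.0]
contact_force: [0.4, 0.3, -6.0]
gripper_width: 0.227
finger_force: 59.7
```

Emit:
arm_command(moves=[[0,0,0,0,0],[0,0,0,0,0]])

```text
t: 5.57
tcp_pos: [610.8, 31.7, 291.3]
tool_rot: [0.783, 0.622, -0.0, -0.0]
contact_force: [-0.2, -1.2, -6.3]
gripper_width: 0.225
finger_force: 59.8
```

```bash
python3 - <<'E'
from h import *
a=cam("side");b=cam("top")
s=arm.sense();print(s["t"],s["tcp_pos"].round(1),s["tool_rot"].round(3),s["contact_force"].round(1))
p=s["tcp_pos"]; print(proj(a,p),proj(b,p))
def g(c,x,y,f=4,w=400,h=560): return cv2.resize(c[0][y:y+h//f,x:x+w//f],(w,h),interpolation=cv2.INTER_CUBIC)
cv2.imwrite("pics/m5.png",np.hstack([g(a,180,170),g(b,205,110)])[...,::-1])
E
```

```text
5.6667 [610.7  31.1 291.5] [ 0.783  0.622 -0.     0.   ] [-0.4 -0.5 -5.1]
[221.85959233 162.77168264] [211.38108007 150.15819349]
```

View pics/m5.png

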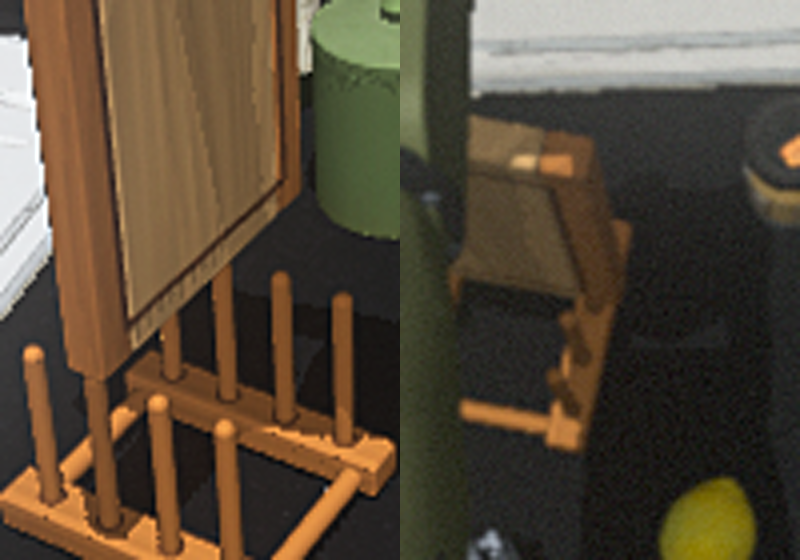

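```bash
python3 - <<'E'
from h import *
a=cam("side");T=lambda p:(p[0]/4+180-.375,p[1]/4+170-.375)
for p in((68,372),(102,382),(299,200)): print(onz(a,*T(p),140).round(1))
ux=np.array([.974,-.227]);uy=np.array([.227,.974])
for p in((68,372),(102,382),(299,200)):
  q=onz(a,*T(p),140)[:2]-[611.4,32]; print(q@ux,q@uy)
# pegs check with mean of views
E
```

```text
[634.9 107.5 140. ]
[618.8 109.4 140. ]
[582.3 -37.6 140. ]
5.772973160141955 78.85422292230324
-10.336795907184712 77.12099086972485
-12.560709526202713 -74.44236170116754
```

Emit:
arm_command(moves=[[0,1,0,-10,0],[0,1,0,-20,0],[0,1,0,-28,0],[0,1,0,-34,0],[0,1,0,-40,0]])

```text
t: 6.13
tcp_pos: [611.9, 32.0, 250.1]
tool_rot: [0.783, 0.622, -0.0, -0.0]
contact_force: [0.4, -0.7, -5.0]
gripper_width: 0.225
finger_force: 59.7
```

```bash
python3 - <<'E'
from h import *
a=cam("side")
s=arm.sense();print(s["tcp_pos"].round(1),s["contact_force"].round(1),s["moment"].round(2))
cv2.imwrite("pics/m6.png",cv2.resize(a[0][175:315,170:290],(600,600*140//120*5//6),interpolation=cv2.INTER_CUBIC)[...,::-1])
E
```

```text
[611.7  32.  249.1] [-0.2 -0.1 -6.2] [-0.05  0.04  0.02]
```

View pics/m6.png

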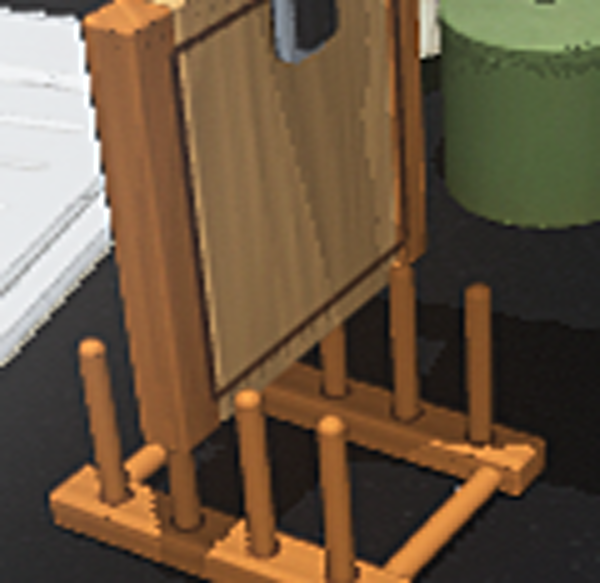

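Emit:
arm_command(moves=[[0,0,0,-15,0],[0,0,0,-30,0],[0,0,0,-45,0],[0,0,0,-60,0],[0,0,0,-67,0]])

```text
t: 6.6
tcp_pos: [611.6, 32.1, 182.3]
tool_rot: [0.783, 0.622, -0.001, -0.001]
contact_force: [0.3, -0.1, -5.4]
gripper_width: 0.225
finger_force: 59.8
```

Emit:
arm_command(moves=[[0,0,0,-2,0],[0,0,0,-4,0],[0,0,0,-6,0],[0,0,0,-7,0],[0,0,0,-7,0]])

```text
t: 7.02
tcp_pos: [612.2, 32.1, 177.7]
tool_rot: [0.783, 0.622, 0.0, 0.0]
contact_force: [-0.4, -0.3, -4.7]
gripper_width: 0.228
finger_force: 59.8
```

Emit:
arm_command(moves=[[0,0,0,-1,0],[0,0,0,-2,0],[0,0,0,-2,0]])

```text
t: 7.27
tcp_pos: [612.2, 32.1, 175.5]
tool_rot: [0.783, 0.622, 0.0, 0.0]
contact_force: [1.1, -0.6, -4.7]
gripper_width: 0.224
finger_force: 59.9
```

Emit:
arm_command(moves=[[0,0,0,-1,0],[0,0,0,-2,0],[0,0,0,-2,0]])

```text
t: 7.52
tcp_pos: [612.6, 32.1, 175.4]
tool_rot: [0.783, 0.622, 0.001, 0.001]
contact_force: [-4.1, -0.5, 11.4]
gripper_width: 0.225
finger_force: 62.1
```

Emit:
arm_command(moves=[[0.3,0,0,2,0],[0.45,0,0,2,0],[0.6,0,0,2,0],[0.8,0,0,2,0],[0.8,0,0,2,0]])

```text
t: 7.93
tcp_pos: [612.1, 32.1, 175.2]
tool_rot: [0.783, 0.622, -0.0, -0.0]
contact_force: [-0.2, -1.1, 0.1]
gripper_width: 0.799
finger_force: 0.0
```

Emit:
arm_command(moves=[[0.8,0,0,20,0],[0.8,0,0,50,0],[0.8,0,0,85,0],[0.8,-30,0,95,0],[0.8,-60,0,95,0]])

```text
t: 8.35
tcp_pos: [552.6, 32.0, 273.0]
tool_rot: [0.783, 0.622, 0.002, 0.002]
contact_force: [0.7, 0.8, -0.9]
gripper_width: 0.801
finger_force: 0.0
```

Emit:
arm_command(moves=[[1,-40,0,0,0],[1,-80,0,0,0],[1,-120,0,0,0],[1,-160,0,0,0],[1,-160,0,0,0]])

```text
t: 8.77
tcp_pos: [387.1, 32.3, 270.4]
tool_rot: [0.783, 0.622, 0.0, 0.0]
contact_force: [0.2, -0.2, 0.9]
gripper_width: 1.001
finger_force: 0.0
```

```bash
python3 - <<'E'
from h import *
a=cam("side");b=cam("top");w=cam("wrist")
s=arm.sense();print(s["t"],s["tcp_pos"].round(1),s["tool_rot"].round(3),s["contact_force"].round(1),s["joint_pos"].round(2))
def g(c,x,y,f=4,w=400,h=300): return cv2.resize(c[0][y:y+h//f,x:x+w//f],(w,h),interpolation=cv2.INTER_CUBIC)
m=np.vstack([np.hstack([g(a,165,175),g(b,190,130)]),np.hstack([cv2.resize(w[0],(400,300)),g(a,270,250)])])
cv2.imwrite("pics/m7.png",m[...,::-1]); np.savez("w7.npz",K=w[1],R=w[2],t=w[3],im=w[0])
E
```

```text
8.9167 [392.6  32.1 270.9] [0.783 0.622 0.001 0.001] [1.  0.1 0.9] [-0.01 -0.09  1.86  0.    1.37  0.22]
```

View pics/m7.png

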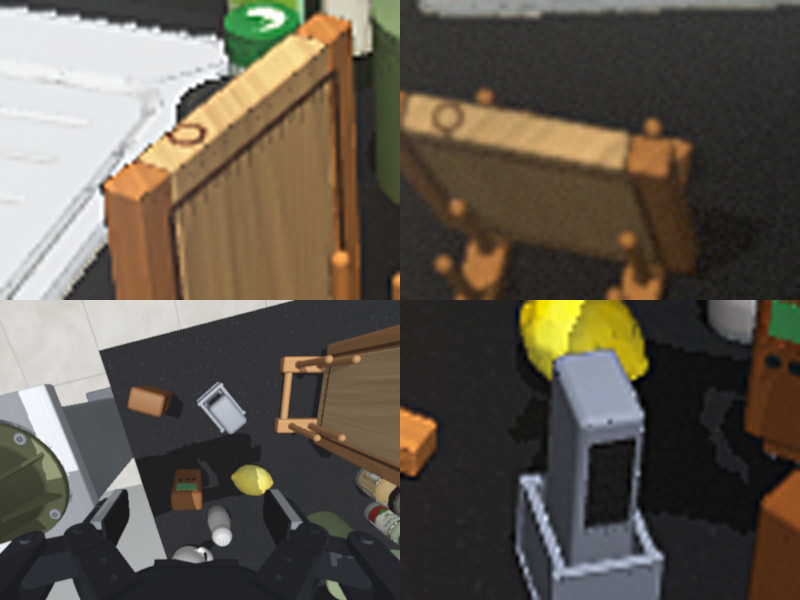

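Emit:
arm_command(moves=[[1,5,0,0,-0.12],[1,10,5,0,-0.24],[1,15,10,0,-0.36],[1,20,15,0,-0.48],[1,30,18,0,-0.6]])

```text
t: 9.33
tcp_pos: [423.3, 50.5, 269.9]
tool_rot: [0.933, 0.36, -0.0, -0.0]
contact_force: [-0.0, 0.5, -0.5]
gripper_width: 1.0
finger_force: 0.0
```

Emit:
arm_command(moves=[[1,5,0,-15,-0.12],[1,10,0,-30,-0.24],[1,10,0,-40,-0.24],[1,10,0,-40,-0.24]])

```text
t: 9.67
tcp_pos: [432.0, 50.0, 227.9]
tool_rot: [0.968, 0.251, -0.002, -0.0]
contact_force: [-0.3, -0.1, 0.1]
gripper_width: 0.998
finger_force: 0.0
```

```bash
python3 - <<'E'
from h import *
a=cam("side");b=cam("top");w=cam("wrist")
s=arm.sense();print(s["t"],s["tcp_pos"].round(1),s["tool_rot"].round(3),s["joint_pos"].round(2))
T=lambda p,o,q=(0,0):((p[0]-q[0])/4+o[0]-.375,(p[1]-q[1])/4+o[1]-.375)
print("mark",tri(a,T((187,133),(165,175)),b,T((448,116),(190,130),(400,0))))
print("meter top px",proj(w,[438.5,53.5,126]),"stand",proj(w,[438.5,53.5,48]))
cv2.imwrite("pics/w8.png",cv2.resize(w[0],(784,588),interpolation=cv2.INTER_CUBIC)[...,::-1])
E
```

```text
9.8167 [432.5  50.1 230.8] [0.968 0.25  0.    0.   ] [0.03 0.04 1.82 0.   1.27 1.1 ]
mark (array([620.09205402,  63.99931114, 223.77462189]), np.float64(0.46634150556839804))
meter top px [273.13334839 198.95657283] stand [273.47048359 179.67160017]
```

View pics/w8.png

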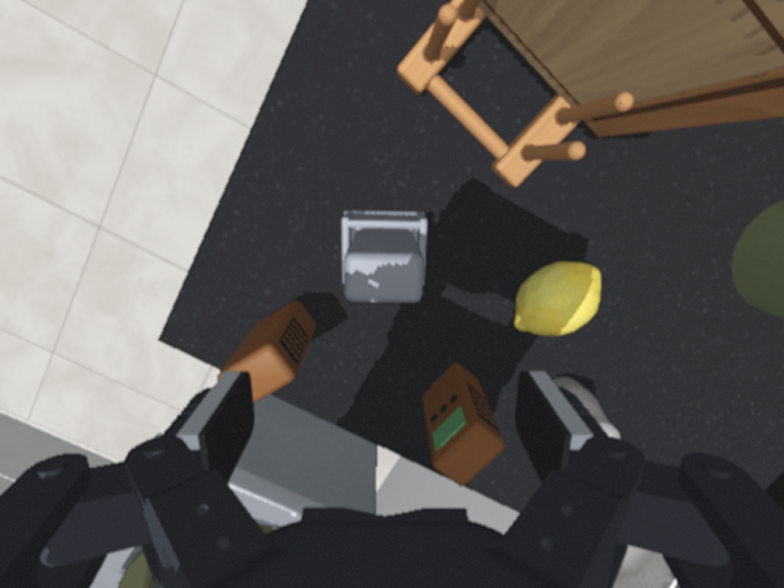

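```bash
python3 - <<'E'
from h import *
w=cam("wrist")
for z,ps in((48,((344,217),(427,219))),(126,((346,298),(421,299),(346,262),(425,255)))):
  q=[onz(w,p[0]/1.4,p[1]/1.4,z) for p in ps]; print(z,[x.round(1) for x in q]); 
  for i in range(0,len(q),2):
    d=q[i+1]-q[i]; print(np.degrees(np.arctan2(d[1],d[0])),np.linalg.norm(d),(q[i]+q[i+1])/2)
s=arm.sense(); x,y=s["tool_rot"][:2]; print("tool yaw",np.degrees(np.arctan2(2*y*y-1,2*x*y)))
hsv=cv2.cvtColor(w[0],cv2.COLOR_RGB2HSV); r=w[0].astype(int)
m=((r[...,2]-r[...,0]>8)&(r[...,2]>70)).astype(np.uint8); m[:145]=0;m[222:]=0;m[:,:235]=0;m[:,315:]=0
c=max(cv2.findContours(m,0,1)[0],key=cv2.contourArea);print(cv2.minAreaRect(c),cv2.boundingRect(c))
E
```

```text
48 [array([447.2,  90.3,  48. ]), array([475.1,  37.1,  48. ])]
-62.337474224534795 60.012895197881114 [461.17364886  63.70055967  48.        ]
126 [array([418.2,  66.2, 126. ]), array([438.7,  27.9, 126. ]), array([437.1,  76.1, 126. ]), array([462.2,  39.1, 126. ])]
-61.76422838796762 43.47216854020463 [428.44584257  47.08174805 126.        ]
-55.8018152978281 44.76606636783892 [449.63631063  57.60828879 126.        ]
tool yaw -61.05540433406992
((274.0, 183.0), (66.0, 62.0), 90.0) (243, 150, 63, 67)
```

Emit:
arm_command(moves=[[1,7,2,-30,0],[1,7,2,-65,0],[1,7,2,-100,0],[1,7,2,-130,0],[1,7,2,-149,0]])

```text
t: 10.28
tcp_pos: [438.4, 52.0, 79.4]
tool_rot: [0.968, 0.25, -0.001, -0.0]
contact_force: [0.0, -0.1, -0.4]
gripper_width: 0.999
finger_force: 0.0
```

Emit:
arm_command(moves=[[0.7,0,0,0,0],[0.5,0,0,0,0],[0.3,0,0,0,0],[0.3,0,0,0,0],[0.3,0,0,0,0]])

```text
t: 10.7
tcp_pos: [440.2, 52.2, 83.2]
tool_rot: [0.969, 0.249, 0.002, 0.0]
contact_force: [-0.8, 1.4, 6.7]
gripper_width: 0.534
finger_force: 62.8
```

Emit:
arm_command(moves=[[0.2,0,0,0,0],[0.2,0,0,0,0],[0.2,0,0,0,0]])

```text
t: 10.95
tcp_pos: [440.2, 52.2, 83.2]
tool_rot: [0.969, 0.249, 0.002, 0.0]
contact_force: [-1.5, 1.7, 7.4]
gripper_width: 0.528
finger_force: 62.8
```

Emit:
arm_command(moves=[[0.2,0,0,6,0],[0.2,0,0,16,0],[0.2,0,0,28,0],[0.2,0,0,45,0],[0.2,0,0,75,0]])

```text
t: 11.37
tcp_pos: [438.0, 52.0, 156.4]
tool_rot: [0.969, 0.249, -0.001, -0.0]
contact_force: [0.2, 0.3, -2.4]
gripper_width: 0.531
finger_force: 62.1
```

Emit:
arm_command(moves=[[0.2,0,0,35,0],[0.2,0,0,70,0],[0.2,0,0,105,0],[0.2,0,0,135,0],[0.2,0,0,160,0]])

```text
t: 11.78
tcp_pos: [438.6, 52.0, 320.1]
tool_rot: [0.969, 0.249, 0.002, 0.0]
contact_force: [-0.2, -0.6, -2.3]
gripper_width: 0.532
finger_force: 62.2
```

Emit:
arm_command(moves=[[0.2,0,0,0,0],[0.2,0,0,0,0],[0.2,0,0,0,0]])

```text
t: 12.03
tcp_pos: [438.6, 52.0, 315.8]
tool_rot: [0.969, 0.249, -0.0, -0.0]
contact_force: [0.6, 0.1, -2.8]
gripper_width: 0.53
finger_force: 62.5
```

```bash
python3 - <<'E'
from h import *
a=cam("side");b=cam("top")
s=arm.sense();print(s["t"],s["tcp_pos"].round(1),s["tool_rot"].round(4),s["joint_pos"].round(2),s["contact_force"].round(1),s["finger_force"])
p=s["tcp_pos"]-[0,0,53+20]; u=proj(a,p); print(u,proj(a,s["tcp_pos"]))
x0,y0=int(u[0])-60,int(u[1])-90
cv2.imwrite("pics/m9.png",cv2.resize(a[0][y0:y0+118,x0:x0+120],(600,590),interpolation=cv2.INTER_CUBIC)[...,::-1]);print(x0,y0)
E
```

```text
12.1333 [438.6  52.1 315.3] [ 9.686e-01  2.488e-01 -1.000e-03 -2.000e-04] [ 0.04 -0.    1.67 -0.    1.47  1.1 ] [ 0.5  0.1 -2.5] 62.45432496070862
[323.07740785 211.67643628] [326.13177398 169.87336758]
263 121
```

View pics/m9.png

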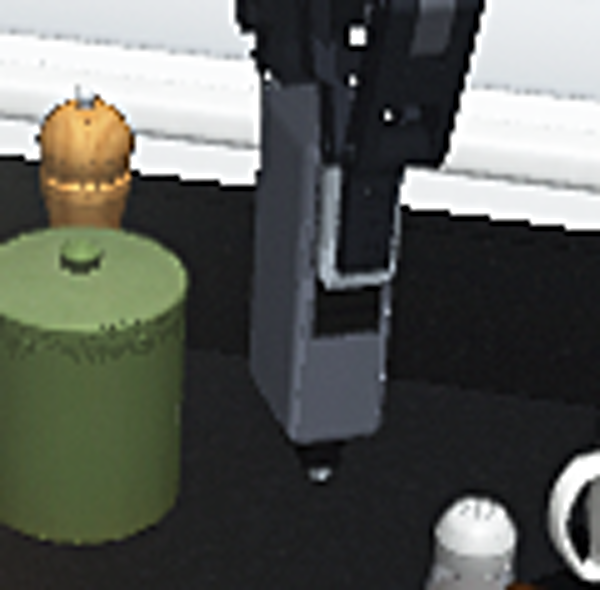

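```bash
python3 - <<'E'
from h import *
a=cam("side"); p=arm.sense()["tcp_pos"]
for d in(70,73,76,80): print(d,proj(a,p+[-.48*8,.875*8,-d]))
print(proj(a,p+np.array([-.875*3,-.48*3,-76])+[-.48*8,.875*8,0]))
E
```

```text
70 [324.7786754  212.84444556]
73 [324.65515124 214.47613435]
76 [324.53222078 216.09998074]
80 [324.36922966 218.25300738]
[326.39026216 215.85775844]
```

Emit:
arm_command(moves=[[0.2,25,2,2,-0.12],[0.2,55,4,2,-0.24],[0.2,85,6,2,-0.36],[0.2,110,8,2,-0.48],[0.2,135,10,2,-0.6]])

```text
t: 12.6
tcp_pos: [575.2, 62.2, 317.0]
tool_rot: [0.999, -0.052, -0.001, 0.0]
contact_force: [-0.2, 0.2, -1.8]
gripper_width: 0.534
finger_force: 62.3
```

Emit:
arm_command(moves=[[0.2,25,1,0,-0.12],[0.2,40,2,0,-0.134],[0.2,46,2,0,-0.134],[0.2,46,2,0,-0.134],[0.2,46,2,0,-0.134]])

```text
t: 13.02
tcp_pos: [619.6, 64.1, 317.7]
tool_rot: [0.993, -0.115, -0.001, 0.0]
contact_force: [-0.9, 0.8, -2.1]
gripper_width: 0.535
finger_force: 62.3
```

```bash
python3 - <<'E'
from h import *
a=cam("side")
s=arm.sense();p=s["tcp_pos"];print(s["t"],p.round(1),s["tool_rot"].round(4),s["joint_pos"].round(2),s["contact_force"].round(1))
x,y=s["tool_rot"][:2]; print("tool yaw",np.degrees(np.arctan2(2*y*y-1,2*x*y)))
u=proj(a,p-[0,0,76]); x0,y0=int(u[0])-50,int(u[1])-60;print(x0,y0,proj(a,[620.1,64,224]))
w=cam("wrist")
cv2.imwrite("pics/m10.png",cv2.resize(a[0][y0:y0+84,x0:x0+112],(784,588),interpolation=cv2.INTER_CUBIC)[...,::-1])
E
```

```text
13.0667 [619.4  64.1 318.2] [ 9.934e-01 -1.148e-01 -3.000e-04  0.000e+00] [ 0.04  0.42  1.16 -0.    1.56  1.85] [ 0.2 -0.9 -1.7]
tool yaw -103.18851257720571
161 138 [211.49482808 207.81020044]
```

View pics/m10.png

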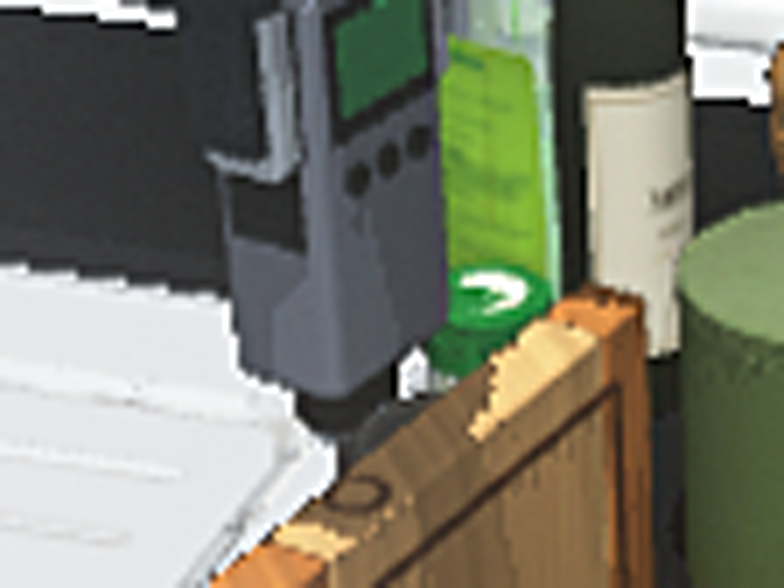

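```bash
python3 - <<'E'
from h import *
a=cam("side"); b=cam("top"); p=arm.sense()["tcp_pos"]
ux=np.array([.974,-.227,0]);uy=np.array([.227,.974,0])
cr=[((240,370),(15,23)),((330,395),(-15,23)),((445,320),(-15,-23))]
A=[];
from scipy.optimize import least_squares
def f(q): return np.concatenate([proj(a,p+(q[0]+c[0])*ux+(q[1]+c[1])*uy-[0,0,q[2]])-(np.array(t)/7-.43+[161,138]) for t,c in cr])
r=least_squares(f,[0,0,56]);print(r.x.round(1),r.fun.round(1))
E
```

```text
[ 51.4 -62.1 100.9] [-0.2 -0.3  0.7  0.5 -0.5 -0.3]
```

```bash
python3 - <<'E'
from h import *
from scipy.optimize import least_squares
a=cam("side"); p=arm.sense()["tcp_pos"]
ux=np.array([.974,-.227,0]);uy=np.array([.227,.974,0])
cr=[((240,370),(15,23)),((330,395),(-15,23)),((445,320),(-15,-23))]
for z in(52,55,58):
  def f(q): return np.concatenate([proj(a,p+(q[0]+c[0])*ux+(q[1]+c[1])*uy-[0,0,z])-(np.array(t)/7-.43+[161,138]) for t,c in cr])
  r=least_squares(f,[0,0]);print(z,r.x.round(1),r.fun.round(1))
# dark band: nose mask for lower extent under the housing, and steel contacts
im=a[0]; x0,y0=161,138
g=cv2.cvtColor(im,cv2.COLOR_RGB2GRAY)
print(g[y0+54:y0+70,x0+40:x0+62])
E
```

```text
52 [-1.3  2.4] [-2.2 -0.2  0.7  1.1  1.6 -1.2]
55 [ 1.9 -1.6] [-2.1 -0.2  0.7  1.1  1.5 -1.2]
58 [ 5.2 -5.5] [-2.  -0.2  0.7  1.1  1.3 -1.1]
[[116 138  90 101 110 109 111 116 106  98  82  51  40  40  41  31   3 255
  237 214 205 118]
 [253 255  72  56  82  94 102 109  93  75  49  40  43  44  41  28 109 255
  177 186 189 119]
 [239 255  58  34  43  45  62  67  51  40  44  43  43  41  44  42 255 237
  206  49  37  63]
 [230 250  55  37  47  47  46  44  43  46  44  44  43  48  74  68  52  50
   58  73  68  71]
 [230 251  51  33  43  48  47  47  47  45  43  47  44  73  82  62  69  72
   65  62  72  95]
 [221 230 107  29  34  41  45  49  45  42  44  53  73  66  76  69  64  59
   59  73 110 100]
 [210 217 238 109 115  54  41  41  48  49  49  68  82  72  63  61  60  69
   76 106 108 103]
 [206 214 227 239 255 105  67  59  84  65  64  69  71  67  61  58  67 102
  103 100 102 108]
 [207 218 228 231 205 133 163 173 115  62  65  77  71  61  61  71 100 102
  106 100  99 104]
 [205 221 224 235 210 243 251 255  61  57  60  73  67  62  76 102  97 100
  104 103  98 101]
 [195 202 196 243 239 234 239 255  61  59  63  69  72  85 115  97  96  98
  101 104 102  97]
 [181 185 205 241 231 232 236 255  58  50  62  70 106 109 111 105  95  95
   99 101 106  99]
 [200 227 246 232 230 231 237 255  57  42  76 108 108 107 107 112 101  92
   95  98 103 108]
 [221 242 232 230 231 232 240 254  58  55 107  99 100 100 103 110 111  97
   95  98 102 110]
 [243 236 231 231 232 236 249 189  61  79  82  67  67  61  82 103 112 106
   97  99 106 103]
 [240 231 232 233 237 247 245  56  71 107 105 106 108  83  50  68 108 110
  103  99  96  91]]
```

```bash
python3 - <<'E'
from h import *
from scipy.optimize import least_squares
a=cam("side"); s=arm.sense(); p=s["tcp_pos"];print(p)
O=[(p,-13.1,(207.3,200.2)),(np.array([438.6,52.1,315.5]),28.95,(326.6,216.6))]
def f(q):
  r=[]
  for t,y,u in O:
    y=np.radians(y);ux=np.array([np.cos(y),np.sin(y),0]);uy=np.array([-ux[1],ux[0],0])
    r.append(proj(a,t+q[0]*ux+(q[1]+8)*uy-[0,0,q[2]])-u)
  return np.concatenate(r)
r=least_squares(f,[0,0,75]);print(r.x,r.fun)
for d in(74,76,78):
  r=least_squares(lambda q:f([q[0],q[1],d]),[0,0]);print(d,r.x,r.fun.round(2))
E
```

```text
[619.69000026  64.08714401 318.77579039]
[-1.66361567  3.65291086 73.9906496 ] [-0.12481901  0.49232468 -0.09087749 -0.47928072]
74 [-1.66253664  3.64535611] [-0.12  0.49 -0.09 -0.48]
76 [-1.43100575  2.02553204] [ 0.48  1.05 -0.66  0.04]
78 [-1.19820697  0.39835726] [ 1.08  1.59 -1.23  0.55]
```

Emit:
arm_command(moves=[[0.2,1.5,-1,-4,0],[0.2,1.5,-1,-8,0],[0.2,1.5,-1,-12,0],[0.2,1.5,-1,-14,0],[0.2,1.5,-1,-14,0]])

```text
t: 13.73
tcp_pos: [621.4, 63.0, 303.4]
tool_rot: [0.993, -0.115, -0.001, 0.0]
contact_force: [-0.8, -0.6, -1.3]
gripper_width: 0.524
finger_force: 62.3
```

Emit:
arm_command(moves=[[0.2,0,0,-1,0],[0.2,0,0,-2,0],[0.2,0,0,-2,0],[0.2,0,0,-2,0]])

```text
t: 14.07
tcp_pos: [621.6, 63.1, 302.3]
tool_rot: [0.993, -0.115, 0.0, -0.0]
contact_force: [0.4, 0.7, -2.1]
gripper_width: 0.534
finger_force: 62.3
```

Emit:
arm_command(moves=[[0.2,0,0,-1,0],[0.2,0,0,-2,0],[0.2,0,0,-2,0],[0.2,0,0,-2,0]])

```text
t: 14.4
tcp_pos: [621.6, 63.1, 300.2]
tool_rot: [0.993, -0.115, -0.0, 0.0]
contact_force: [0.1, -0.4, -1.8]
gripper_width: 0.53
finger_force: 62.3
```

Emit:
arm_command(moves=[[0.2,0,0,-1,0],[0.2,0,0,-1,0],[0.2,0,0,-1,0]])

```text
t: 14.65
tcp_pos: [621.6, 63.1, 299.2]
tool_rot: [0.993, -0.115, -0.0, 0.0]
contact_force: [1.1, -0.1, -2.8]
gripper_width: 0.53
finger_force: 62.3
```

Emit:
arm_command(moves=[[0.2,0,0,-1,0],[0.2,0,0,-1,0],[0.2,0,0,-1,0]])

```text
t: 14.9
tcp_pos: [621.6, 63.1, 298.5]
tool_rot: [0.993, -0.115, 0.0, -0.0]
contact_force: [-0.2, -0.0, -0.4]
gripper_width: 0.535
finger_force: 62.4
```

```bash
cat > fz.py <<'E'
from h import *
F=[];P=[]
for i in range(6):
  arm.camera("top"); s=arm.sense(); F.append(s["contact_force"]);P.append(s["tcp_pos"])
print(s["t"],np.mean(F,0).round(2),np.std(F,0).round(2),np.mean(P,0).round(2))
E
python3 fz.py
```

```text
15.2 [ 0.35 -0.19 -0.09] [0.54 0.41 0.5 ] [621.62  63.08 298.46]
```

Emit:
arm_command(moves=[[0.2,0,0,-1,0],[0.2,0,0,-2,0],[0.2,0,0,-2,0]])

```text
t: 15.45
tcp_pos: [621.6, 63.1, 296.2]
tool_rot: [0.993, -0.115, -0.0, -0.0]
contact_force: [-0.1, -0.1, 1.4]
gripper_width: 0.534
finger_force: 62.5
```

```bash
python3 fz.py
```

```text
15.75 [0.41 0.42 0.86] [0.55 0.45 0.17] [621.61  63.09 296.34]
```

Emit:
arm_command(moves=[[0.2,0,0,-1,0],[0.2,0,0,-2,0],[0.2,0,0,-2,0],[0.2,0,0,-2,0]])

```text
t: 16.08
tcp_pos: [621.6, 63.1, 294.3]
tool_rot: [0.993, -0.115, 0.0, -0.0]
contact_force: [0.5, 1.0, 2.3]
gripper_width: 0.53
finger_force: 62.7
```

```bash
python3 fz.py; python3 - <<'E'
from h import *
a=cam("side"); x0,y0=161,138
g=cv2.cvtColor(a[0],cv2.COLOR_RGB2GRAY);print(g[198:214,203:225]); print(proj(a,[620.1,64,224]),arm.sense()["gripper_width"])
E
```

```text
16.3833 [0.27 1.31 2.55] [0.27 0.41 0.43] [621.61  63.1  294.35]
[[108 108 106 108 109 115 103  90  88  88  88  89  88  84  87  75  75  71
   60  82  98 100]
 [107 108 108 107 111 115 106  91  90  88  91  88  85  87  88  73  74  55
   65 109 104  94]
 [108 107 107 107 111 116 106  92  89  87  88  87  89  88  86  68  87 102
  104 107 107 102]
 [107 107 107 107 111 115 106  94  88  87  89  89  90  85  62  77 107 108
   98 101 105 105]
 [106 107 108 106 110 115 108  94  88  89  91  89  82  47  29  75 104 105
  102  99 104 107]
 [105 106 107 107 111 112 109  96  88  92  91  77  43  36  49  76 100 101
  107 101 101 108]
 [ 99 105 108 107 110 113 110  99  89  88  67  44  42  61 106  99  97 100
  103 108 104 109]
 [142  94 105 108 111 113 112 101  87  48  34  43  73 112 115  98  95  97
  104 110 104  95]
 [255  73  68  86  99 105 101  78  46  38  49  72  83 106 113 107  96  99
  107 105  95  92]
 [255  53  30  41  50  52  53  40  42  62  90  86  51  70 110 111 105 101
   96  90  94  94]
 [251 127  40  41  44  39  39  42  75 112 112 108  59  58 108 115 112  93
   89  94  94  93]
 [249 254  84  68  80  56  62  61 108 107 104  71  49  82 112 111 101  89
   89  94  94  93]
 [244  78 101 127 142 110 126  70  74  74  63  63  81 115 108  98  94  90
   90  93  95  92]
 [100  96 102 109 107 105  99  87  86  83  81 115 114 104  94  99  97  90
   89  94  97  94]
 [ 93 102 102 106 110 110 111 117 115 119 111 113 101  95  94 116  98  91
   88  95  95  79]
 [139  99  98  99 105 107 108 111 114 120 114 101  94 111  95 117  98  94
   90  92  68  42]]
[211.49482808 207.81020044] 0.5329216654666619
```

```bash
python3 - <<'E'
from h import *
a=cam("side"); ux=np.array([.974,-.227]);uy=np.array([.227,.974])
for u in((206.5,210.6),(206.5,211.2),(212.1,208.3),(203.3,210.5),(203,211)):
  q=onz(a,*u,224)[:2]; d=q-[620.1,64]; print(u,q.round(1),"ux,uy rel mark",(d@ux).round(1),(d@uy).round(1))
E
```

```text
(206.5, 210.6) [624.6  73.9] ux,uy rel mark 2.1 10.6
(206.5, 211.2) [623.9  75.5] ux,uy rel mark 1.1 12.0
(212.1, 208.3) [618.6  65.1] ux,uy rel mark -1.7 0.7
(203.3, 210.5) [629.6  75. ] ux,uy rel mark 6.8 12.9
(203, 211) [629.5  76.5] ux,uy rel mark 6.3 14.3
```

```bash
python3 -c "
from plant import arm
print(arm.close_job())"
```

```text
the job is handed in; nothing more can be done
None
```

The job is handed in, with no verdict shown: the board is down in the middle slot and let go, and the meter is held upright on the ring, nose in about 4 mm at about 4.5 N, contacts about 2–3 mm off centre; I viewed 12 pictures, two over the limit of 10.

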